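# Index the ring carousel and load the core ring

## Robot

A 6-joint arm with a two-finger parallel gripper is mounted at the origin on the work surface. World frame = base frame: x ahead of the robot, y to its left, z up, the work surface at z = 0. Lengths are in m, angles in rad, forces in N, time in s.
With the tool pointing down it reaches from about 0.3 to 0.875 m from the base axis. Payload 6.4 kg.
Tool frame: the origin (TCP) lies midway between the tips of the shut fingers; the grasp point (between the pads) lies ctrl.grip_point_offset behind it (ctrl.grip_point_offset is the distance from the TCP to the grasp point, in m); z points along the fingers, y is the direction in which the jaws open and shut (so a half turn about z gives the same grasp; the last joint's range is limited). The gripper opens to 88 mm and grips with 3 to 60 N. Pads are 18 mm wide; open, the fingers measure 123 mm over their backs; the gripper's body (75 mm by 187 mm) begins 45 mm behind the grasp point.
Start: joints at [-1.508, 0.181, 1.607, -0, 1.354, -0.206], TCP at [0.153, -0.554, 0.239] pointing down, gripper open.
Joint ranges: [-2.99, 2.99], [-0.89, 2.07], [0.3, 2.58], [-1.14, 4.28], [0, 2.63], [-3.12, 3.12]. Speed limits (rad/s): [2.57, 2.57, 3.01, 3.14, 3.14, 3.14].

## Interface

Orientations are given as a rotation vector (axis times angle).
In Python, from plant import state, imaging, close_job, ctrl gives the robot as it stands.
- The arm moves only by the shell command python3 -m creep 'ROWS'. ROWS is a JSON object of lists of equal length, an entry for each row: "slide": the shift along the world's x, y, z in units of 25 mm (1.0 is 25 mm), a list of three; "rotation": the turn, a rotation vector about the world's x, y, z in units of 8 degrees (1.0 is 8 degrees), a list of three; "hand": the finger opening in mm, from 0 to 88.1. In form: {"slide": [[tx, ty, tz], ...], "rotation": [[rx, ry, rz], ...], "hand": [hand, ...]}. A call has exactly 5 rows; each row shifts and turns the commanded pose from where the row before left it; what a row does not reach is not made up. A row lasts 1/10 s, in which the tool goes at most 50 mm and 8.59 degrees, less where a joint would pass 70% of its speed; a pose out of reach is approached as far as the arm can. A call is refused whole if a number of a shift passes 1 or a number of a turn 1, either way. A call with a gripper value outside its range is refused whole. The fingers move at their own pace and stop on an object; the grip force is fixed at half the most. Time passes only in rows, so rows that do not move let the fingers close, or fill a call up. It gives the time, the measured TCP pose, the force and the opening at its end, in the units of the state.
- state(): the state, without advancing time (a new reading comes with each control period).
- imaging.grab_frame(name): name is "side" or "top" or "wrist"; returns the picture (420x560x3 uint8, red, green, blue); there is no depth.
- imaging.camera_info(name): a dict with "camera_matrix" (3x3 intrinsics, pixels), "world_from_camera" (4x4, takes a point from camera to world coordinates); the wrist camera has in their place "T_tool_cam" (4x4, takes a point from camera to tool coordinates, whose origin is the TCP and whose axes are the flange's). Camera axes: x right, y down, z forward; pixel columns grow to the right and rows downward; lengths in m; the calibration is good to about 2 mm. A picture is of the moment at which its call begins: read the wrist's pose just before it. camera_info takes no time and is no camera call.
- close_job(): hands the job in, once; it reports no verdict.
The state is a dict: "clock": time; "qpos": joint angles; "dq": joint speeds; "joint_efforts": joint torques, N m; "ee_pos": TCP position; "tcp_rot": TCP orientation; "ft_force": force on the tool from outside, world axes, zero at the start; "wrist_torque": the same for the moment, N m; "finger_gap": opening from 0.0 (shut) to 1.0 (fully open).
Only numpy, scipy, OpenCV 4.12 (cv2) and the standard library are available. Lean on these libraries where they do the work, as an engineer would, in place of code of your own. Each camera call takes 0.05 s, during which the arm holds its last target.

## Task

First turn the carousel by its black bar until the empty wide pocket stands at the loading point, lined up with the dark steel pointer on the stand. Then load the larger of the two loose steel rings, standing upright, into that pocket so that it sits on the pocket's floor, and let go, leaving the pocket at the pointer.

Things in the scene. Friction and masses are not known exactly. Their poses are not given: they have to be found in the camera images.
- core_ring: The part to load: polished steel core ring, an open tube 50 mm outside, 44 mm inside, 40 mm tall, 110 to 180 g, standing loose on the bench. Origin: centre of its underside, z along its axis. Bystanders near it, in any order: a smaller steel ring (34 mm diameter, 18 mm tall) and a solid white disc (50 mm diameter, 12 mm thick).
- bar_top (a point): Top centre of the carousel's handle, on its vertical turning axis, 87 mm above the bench. Upright black bar 56 mm long (along this x axis), 14 thick (y), flat sides free 35 mm down. Turns with the carousel; x points to the wide empty pocket. Aluminium disc 270 mm across, top 32 mm above the bench, turns both ways, friction about 0.1 N m, stays put. A capped ring rises 45 mm over the disc.
- wide_pocket (a point): Floor centre of the wide empty pocket, on the disc's top, 32 mm above the bench, 90 mm from the axis; turns with the carousel; x outward, z up. Round dark collar 70 mm inside, 78 outside, 8 mm high. The other pockets, 120 degrees to either side: one wide and full, one narrow (40 mm inside). Starts 0.5 to 1.45 rad counterclockwise (from above) of the loading point.
- load_point (a point): The loading point, fixed on the stand, 32 mm above the bench, 90 mm from the turning axis on the pointer's side; the wide pocket's floor centre comes here when lined up. x points outward from the axis to the pointer: a dark steel block 40 mm high with a wedge tip, just outside the disc's rim, far side 176 mm from the axis.
Not all that is in view belongs to the job. What is shaped like the core_ring but green or yellow is not meant.

How it is judged:
On the way:
1. the wide empty pocket is turned to the loading point (within 17 mm) while the core ring is still away from the pocket (horizontal distance between wide_pocket and load_point below 0.017 m and horizontal distance between core_ring and wide_pocket above 0.06 m), for 0.2 s.
At the end, for the whole second after the job is handed in: The wide pocket is at the loading point (floor centre within 17 mm, about 11 degrees), and the core ring stands upright (within 0.1 rad) on that pocket's floor (within 4 mm in height, 14 mm of its centre), released and at rest (horizontal distance between wide_pocket and load_point below 0.017 m and horizontal distance between core_ring and wide_pocket below 0.014 m and z of core_ring in the frame of wide_pocket between -0.004 and 0.004 m and angle between the z axis of core_ring and the z axis of wide_pocket, either way round below 0.1 rad and linear speed of core_ring below 0.02 m/s); the robot touches nothing.
It also fails if it takes over 58 s, if anything falls off the work surface, if the arm or the gripper's body presses on something with over 40 N, if the wrist force passes 120 N, or if a joint passes its speed limit or range.

## Working session

There is one attempt and no reset: what is moved stays moved. The work goes in short steps, Python scripts to look and compute and a shell command to move; the robot and the scene stay as the last step left them, time stands still between calls to the robot, and variables do not carry over. Pictures are saved under pics/ and viewed, and the job is handed in when it is done.

```bash
ls; mkdir -p pics
python3 - <<'E'
from plant import state, imaging, close_job, ctrl
import cv2
s=state();print(s['clock'],s['ee_pos'],s['tcp_rot'],s['finger_gap'],ctrl.grip_point_offset)
for n in ['top','side','wrist']:
    print(n,imaging.camera_info(n))
    cv2.imwrite(f'pics/{n}0.png',imaging.grab_frame(n)[...,::-1])
E
```

```text
pics
0.0 [ 0.15268568 -0.55380108  0.23781265] [-3.11151633e+00 -4.20745936e-01 -1.81139256e-04] 0.9995891558217447 0.0187
top {'camera_matrix': array([[496.57630745,   0.        , 287.84935313],
       [  0.        , 496.57630745, 217.63158197],
       [  0.        ,   0.        ,   1.        ]]), 'world_from_camera': array([[-0.00326518, -0.99889006,  0.04698928,  0.50991447],
       [-0.99992344,  0.00270052, -0.01207524,  0.03816312],
       [ 0.01193494, -0.04702511, -0.9988224 ,  0.97295411],
       [ 0.        ,  0.        ,  0.        ,  1.        ]])}
side {'camera_matrix': array([[525.56264043,   0.        , 281.80206161],
       [  0.        , 525.56264043, 209.73804114],
       [  0.        ,   0.        ,   1.        ]]), 'world_from_camera': array([[ 0.99287951, -0.05397522,  0.10619304,  0.45587883],
       [-0.1189335 , -0.49942451,  0.85815499, -0.93074425],
       [ 0.00671631, -0.86467441, -0.50228782,  0.63483823],
       [ 0.        ,  0.        ,  0.        ,  1.        ]])}
wrist {'camera_matrix': array([[361.97974438,   0.        , 280.05558494],
       [  0.        , 361.97974438, 207.38081857],
       [  0.        ,   0.        ,   1.        ]]), 'T_tool_cam': array([[ 4.95659771e-04, -9.60059025e-01, -2.79797110e-01,
         7.24367739e-02],
       [ 9.99999733e-01,  6.26211052e-04, -3.77201654e-04,
         1.10344914e-03],
       [ 5.37347895e-04, -2.79796848e-01,  9.60059079e-01,
        -1.46238956e-01],
       [ 0.00000000e+00,  0.00000000e+00,  0.00000000e+00,
         1.00000000e+00]])}
```

View pics/top0.png

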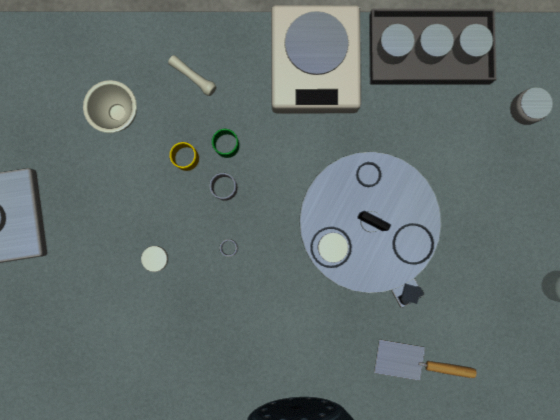

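View pics/side0.png

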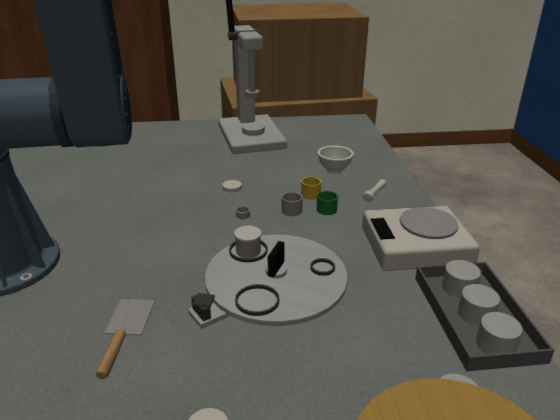

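The top view shows the disc (centre ~(371,222)), bar at (374,220), the empty wide pocket at (413,243), the full one at (332,246), the narrow one at (369,174), the pointer at (410,293), the core ring at (224,186) and the small ring at (229,248). Next I'll measure these.

```bash
cat > h.py <<'E'
import numpy as np, cv2
from plant import state, imaging, ctrl
def ray(n,uv,z):
    i=imaging.camera_info(n);T=i['world_from_camera'];K=i['camera_matrix']
    d=T[:3,:3]@np.linalg.solve(K,[uv[0],uv[1],1.]);o=T[:3,3]
    return (o+d*(z-o[2])/d[2])[:2]
def proj(n,P):
    i=imaging.camera_info(n);T=i['world_from_camera'];K=i['camera_matrix']
    p=K@(T[:3,:3].T@(np.array(P)-T[:3,3]));return p[:2]/p[2]
E
python3 - <<'E'
from h import *
im=cv2.imread('pics/top0.png');g=cv2.cvtColor(im,cv2.COLOR_BGR2GRAY)
# dark things on disc
m=(g<70).astype(np.uint8)
cs,_=cv2.findContours(m,cv2.RETR_CCOMP,cv2.CHAIN_APPROX_NONE)
for c in cs:
    x,y,w,h=cv2.boundingRect(c)
    if len(c)>25 and x>290 and x<450 and 140<y<310:
        print((x,y,w,h),cv2.fitEllipse(c),cv2.contourArea(c))
hs=cv2.cvtColor(im,cv2.COLOR_BGR2HSV)
m=(g>115).astype(np.uint8)
cs,_=cv2.findContours(m,cv2.RETR_EXTERNAL,cv2.CHAIN_APPROX_NONE)
for c in cs:
    x,y,w,h=cv2.boundingRect(c)
    if len(c)>25: print('br',(x,y,w,h),cv2.fitEllipse(c))
a=cv2.resize(im[130:315,120:250],None,fx=3,fy=3,interpolation=2)
b=cv2.resize(im[130:315,295:450],None,fx=3,fy=3,interpolation=2)
cv2.imwrite('pics/zoom.png',np.hstack([a[:,:390],b[:,:405]]))
cv2.imwrite('pics/zoomb.png',cv2.resize(im[140:315,295:450],None,fx=3.4,fy=3.4,interpolation=2))
E
```

```text
(398, 284, 26, 21) ((410.28924560546875, 294.1737365722656), (18.133543014526367, 23.496051788330078), 67.03337860107422) 301.5
(311, 227, 40, 41) ((330.58453369140625, 246.89947509765625), (38.745418548583984, 39.101829528808594), 131.09637451171875) 39.0
(393, 224, 41, 40) ((412.775390625, 243.55795288085938), (39.365455627441406, 39.807247161865234), 108.03836059570312) 1229.5
(394, 224, 39, 40) ((412.6514892578125, 243.49417114257812), (37.6186408996582, 38.753047943115234), 164.4610137939453) 1141.5
(358, 211, 33, 20) ((373.387939453125, 220.6040802001953), (10.043763160705566, 38.83077621459961), 116.1985092163086) 277.5
(357, 162, 24, 25) ((368.3800354003906, 174.23863220214844), (23.036165237426758, 23.672687530517578), 38.67084503173828) 426.5
(357, 163, 23, 23) ((368.1204833984375, 174.1349334716797), (21.639026641845703, 22.64080047607422), 134.8052215576172) 383.0
br (429, 364, 47, 13) ((446.6897888183594, 369.2560119628906), (4.455739498138428, 55.879573822021484), 101.41018676757812)
br (374, 340, 51, 40) ((398.6210632324219, 359.5284729003906), (38.456451416015625, 52.
[... 931 characters left out ...]
910156, 39.53932189941406), (30.80113410949707, 31.7788028717041), 135.60720825195312)
br (421, 24, 33, 32) ((436.6752624511719, 39.56649398803711), (31.27109146118164, 31.821306228637695), 112.27237701416016)
br (381, 24, 33, 32) ((397.4263916015625, 39.497772216796875), (31.223712921142578, 32.07734680175781), 117.15129089355469)
br (377, 0, 12, 7) ((383.45819091796875, 2.5151517391204834), (6.240307807922363, 12.13274097442627), 100.19855499267578)
br (272, 0, 90, 108) ((315.8458557128906, 55.11922073364258), (101.7557601928711, 121.19676971435547), 2.781195640563965)
br (227, 0, 23, 11) ((238.7697296142578, 4.8871917724609375), (9.461527824401855, 22.360700607299805), 100.57614135742188)
```

View pics/zoom.png

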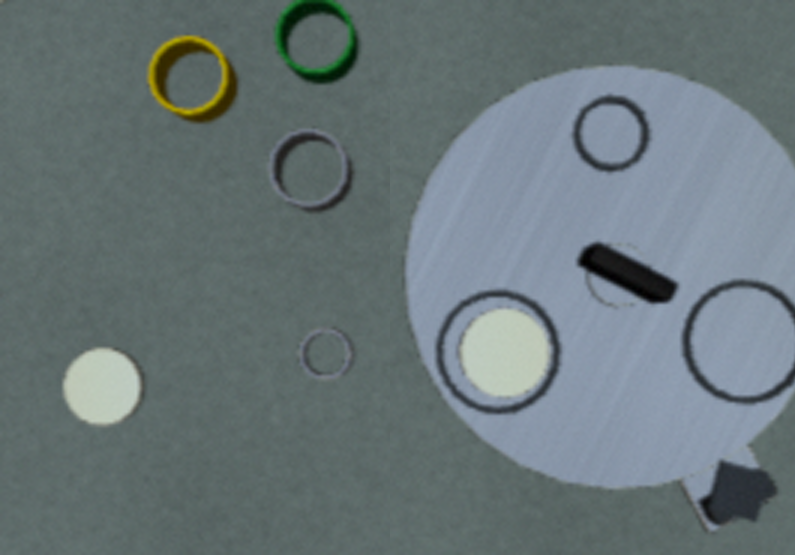

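View pics/zoomb.png

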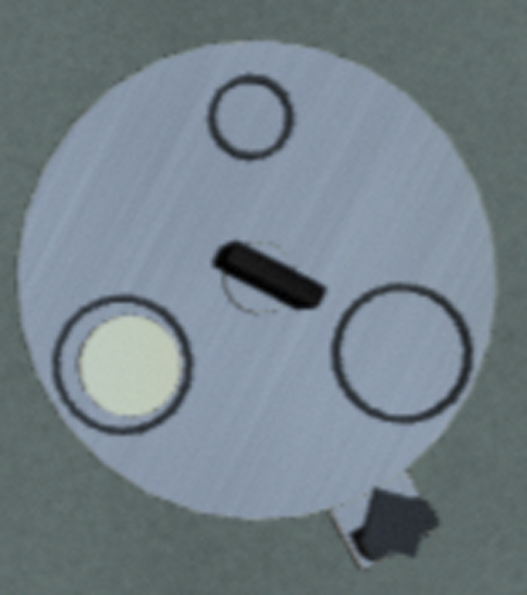

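Run:
```python
from h import *
im=cv2.imread('pics/top0.png')
cv2.imwrite('pics/zp.png',cv2.resize(im[270:315,380:440],None,fx=12,fy=12,interpolation=2))
g=cv2.cvtColor(im,cv2.COLOR_BGR2GRAY)
# disc circle: edge points from segmentation, exclude pointer part
m=(g>115).astype(np.uint8)
cs,_=cv2.findContours(m,cv2.RETR_EXTERNAL,cv2.CHAIN_APPROX_NONE)
c=[c for c in cs if cv2.boundingRect(c)[2]>130 and cv2.boundingRect(c)[0]==300][0][:,0]
P=np.array([ray('top',p,.032) for p in c if p[1]<270])
A=np.c_[2*P,np.ones(len(P))];s=np.linalg.lstsq(A,(P**2).sum(1),rcond=None)[0]
C=s[:2];print('disc',C,np.sqrt(s[2]+C@C))
for n,uv in dict(wide=(412.7,243.5),full=(331,246.8),narrow=(368.3,174.2)).items():
    p=ray('top',uv,.038);d=p-C;print(n,p,np.hypot(*d),np.degrees(np.arctan2(d[1],d[0])))
print('bar',ray('top',(374.5,221),.087))
for q in [(411.0,294.5)]:
    p=ray('top',q,.04);d=p-C;print('ptr',p,np.hypot(*d),np.degrees(np.arctan2(d[1],d[0])))
hs=cv2.cvtColor(im,cv2.COLOR_BGR2HSV)
for q,z in (((223.3,186.2),.04),((229,248),.018)): print(q,ray('top',q,z))
```

```text
disc [ 0.54619861 -0.12990281] 0.13374787126873827
wide [ 0.50441924 -0.20847234] 0.08898700787740232 -118.00182370972627
full [ 0.49873078 -0.05416565] 0.08938294809371686 122.07719325414693
narrow [ 0.63594541 -0.12599431] 0.08983186342404531 2.493670102066657
bar [ 0.54514063 -0.12759001]
ptr [ 0.40905672 -0.20330823] 0.15555145211539873 -151.84201076198482
(223.3, 186.2) [0.61340591 0.14828892]
(229, 248) [0.49686127 0.13963681]
```

View pics/zp.png

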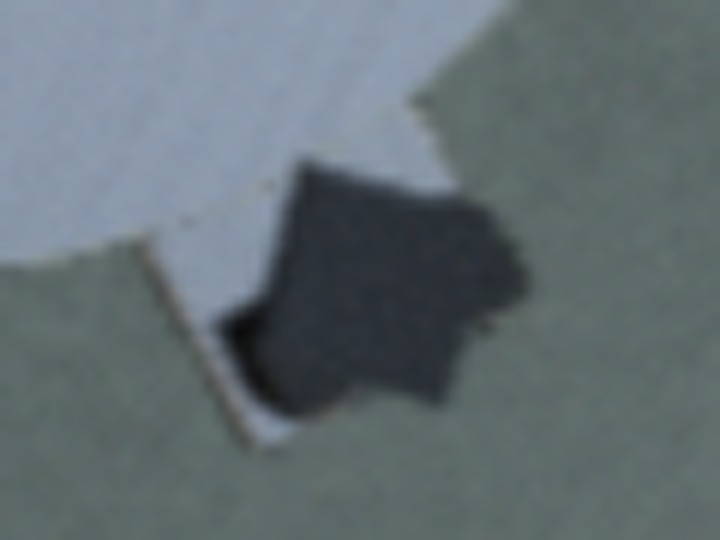

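View pics/wrist0.png

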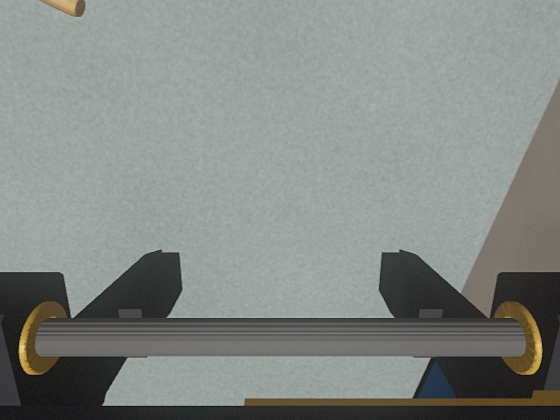

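```bash
python3 - <<'E'
from h import *
C=np.array([.5458,-.1292])
for q,z in (((405,283.7),.04),((405,283.7),.072),((417,303.7),.04),((424.6,295),.04)):
    p=ray('top',q,z);d=p-C;print(p,np.hypot(*d),np.degrees(np.arctan2(d[1],d[0])))
a=ray('top',(392.1,290.4),.01);b=ray('top',(401.2,307),.01);d=b-a;print('plate edge dir',np.degrees(np.arctan2(d[1],d[0])))
E
R='[[0.79,0.85,0],[0.79,0.85,0],[0.79,0.85,0],[0.79,0.85,0],[0.79,0.85,0]]'
python3 -m creep '{"slide":[[0.79,0.85,0],[0.79,0.85,0],[0.79,0.85,0],[0.79,0.85,0],[0.79,0.85,0]],"rotation":[[0,0,0.29],[0,0,0.29],[0,0,0.29],[0,0,0.29],[0,0,0.29]],"hand":[50,50,50,50,50]}'
python3 -m creep '{"slide":[[0.79,0.85,0],[0.79,0.85,0],[0.79,0.85,0],[0.79,0.85,0],[0.79,0.85,0]],"rotation":[[0,0,0.29],[0,0,0.29],[0,0,0.29],[0,0,0.29],[0,0,0.29]],"hand":[50,50,50,50,50]}'
python3 -m creep '{"slide":[[0.79,0.85,0],[0.79,0.85,0],[0.79,0.85,0],[0.79,0.85,0],[0.79,0.85,0]],"rotation":[[0,0,0.29],[0,0,0.29],[0,0,0.29],[0,0,0.29],[0,0,0.29]],"hand":[50,50,50,50,50]}'
```

```text
[ 0.42922749 -0.19232825] 0.1325681913655889 -151.5628469163084
[ 0.43199503 -0.18442247] 0.12649542932611377 -154.11558695397838
[ 0.39189411 -0.21431519] 0.1758738689370316 -151.05591479255747
[ 0.40800975 -0.22884944] 0.17004753260601232 -144.1256749305863
plate edge dir -151.70571892272355
clock: 0.65
ee_pos: [0.252, -0.447, 0.2384]
tcp_rot: [-3.054, -0.735, -0.0]
ft_force: [-0.0, 0.3, -0.3]
finger_gap: 0.579
clock: 1.15
ee_pos: [0.3508, -0.3408, 0.2385]
tcp_rot: [-2.964, -1.041, 0.0]
ft_force: [0.8, -0.6, 0.2]
finger_gap: 0.57
clock: 1.65
ee_pos: [0.4495, -0.2345, 0.2385]
tcp_rot: [-2.843, -1.335, 0.0]
ft_force: [1.2, -0.9, 1.0]
finger_gap: 0.57
```

```bash
python3 -m creep '{"slide":[[0.77,0.84,0],[0.77,0.84,0],[0.77,0.84,0],[0.77,0.84,0],[0.77,0.84,0]],"rotation":[[0,0,0.29],[0,0,0.29],[0,0,0.29],[0,0,0.29],[0,0,0.29]],"hand":[50,50,50,50,50]}'
python3 - <<'E'
from h import *
from scipy.spatial.transform import Rotation as Ro
s=state();p=s['ee_pos'];R=Ro.from_rotvec(s['tcp_rot']);print(p,R.as_matrix()[:,1],np.degrees(np.arctan2(R.as_matrix()[1,1],R.as_matrix()[0,1])))
cv2.imwrite('pics/w1.png',imaging.grab_frame('wrist')[...,::-1])
i=imaging.camera_info('wrist');T=np.eye(4);T[:3,:3]=R.as_matrix();T[:3,3]=p;T=T@i['T_tool_cam']
def pr(P):
    q=i['camera_matrix']@(T[:3,:3].T@(np.array(P)-T[:3,3]));return q[:2]/q[2]
print(pr([.5458,-.1292,.087]))
a=np.radians(-118);d=.028*np.array([np.cos(a),np.sin(a)])
for k in(1,-1):print(pr([.5458+k*d[0],-.1292+k*d[1],.087]))
E
```

```text
clock: 2.15
ee_pos: [0.5457, -0.1295, 0.2384]
tcp_rot: [-2.694, -1.616, 0.001]
ft_force: [0.4, 0.7, -0.1]
finger_gap: 0.569
[ 0.54574569 -0.12950609  0.23841012] [ 8.82149206e-01 -4.70969722e-01 -5.47022223e-04] -28.097266281139273
[278.93622153 189.87849099]
[279.00302192 221.36033321]
[278.86591485 156.74420012]
```

View pics/w1.png

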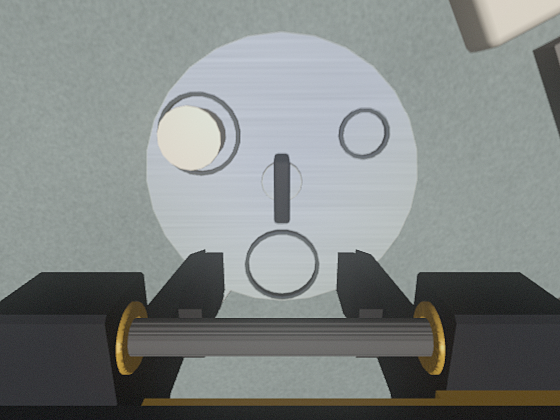

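The wrist view shows the bar upright at columns 275–289, rows 154–222. It is within about 1 mm of the prediction and aligned with the jaws. Descending.

```bash
python3 -m creep '{"slide":[[0.04,-0.01,-0.8],[0,0,-0.8],[0,0,-0.8],[0,0,-0.8],[0,0,-0.8]],"rotation":[[0,0,0],[0,0,0],[0,0,0],[0,0,0],[0,0,0]],"hand":[50,50,50,50,50]}'
python3 -m creep '{"slide":[[0,0,-0.8],[0,0,-0.8],[0,0,-0.8],[0,0,-0.5],[0,0,-0.2]],"rotation":[[0,0,0],[0,0,0],[0,0,0],[0,0,0],[0,0,0]],"hand":[50,50,50,50,50]}'
python3 -m creep '{"slide":[[0,0,0],[0,0,0],[0,0,0],[0,0,0],[0,0,0]],"rotation":[[0,0,0],[0,0,0],[0,0,0],[0,0,0],[0,0,0]],"hand":[10,10,10,10,10]}'
```

```text
clock: 2.7
ee_pos: [0.5459, -0.1308, 0.1377]
tcp_rot: [-2.695, -1.613, 0.001]
ft_force: [0.7, 0.0, -0.2]
finger_gap: 0.567
clock: 3.2
ee_pos: [0.5452, -0.1305, 0.0597]
tcp_rot: [-2.694, -1.612, 0.002]
ft_force: [-0.3, -0.2, -0.4]
finger_gap: 0.568
clock: 3.7
ee_pos: [0.5462, -0.1308, 0.0618]
tcp_rot: [-2.695, -1.614, 0.0]
ft_force: [1.6, -0.3, -0.5]
finger_gap: 0.152
```

```bash
python3 -m creep '{"slide":[[0,0,0],[0,0,0],[0,0,0],[0,0,0],[0,0,0]],"rotation":[[0,0,-0.3],[0,0,-0.45],[0,0,-0.45],[0,0,-0.45],[0,0,-0.45]],"hand":[10,10,10,10,10]}'
python3 -m creep '{"slide":[[0,0,0],[0,0,0],[0,0,0],[0,0,0],[0,0,0]],"rotation":[[0,0,-0.45],[0,0,-0.45],[0,0,-0.45],[0,0,-0.45],[0,0,-0.3]],"hand":[10,10,10,10,10]}'
python3 -m creep '{"slide":[[0,0,0],[0,0,0],[0,0,0],[0,0,0],[0,0,0]],"rotation":[[0,0,0],[0,0,0],[0,0,0],[0,0,0],[0,0,0]],"hand":[10,10,50,50,50]}'
python3 -m creep '{"slide":[[0,0,0],[0,0,0.8],[0,0,0.8],[0,0,0.8],[0,0,0.8]],"rotation":[[0,0,0],[0,0,0],[0,0,0],[0,0,0],[0,0,0]],"hand":[50,50,50,50,50]}'
```

```text
clock: 4.2
ee_pos: [0.5466, -0.1311, 0.0618]
tcp_rot: [2.903, 1.199, 0.001]
ft_force: [-0.0, -0.3, 2.5]
finger_gap: 0.159
clock: 4.7
ee_pos: [0.5469, -0.1315, 0.0619]
tcp_rot: [3.046, 0.762, 0.002]
ft_force: [1.1, -2.3, -0.2]
finger_gap: 0.154
clock: 5.2
ee_pos: [0.5458, -0.1305, 0.0609]
tcp_rot: [-3.046, -0.766, 0.001]
ft_force: [-0.0, 0.2, 0.4]
finger_gap: 0.402
clock: 5.7
ee_pos: [0.546, -0.1306, 0.1418]
tcp_rot: [-3.046, -0.766, 0.001]
ft_force: [0.8, -0.3, -0.4]
finger_gap: 0.57
```

```bash
python3 -m creep '{"slide":[[0.18,0.74,0.4],[0.18,0.74,0.4],[0.18,0.74,0.4],[0.18,0.74,0.4],[0.18,0.74,0.4]],"rotation":[[0,0,0],[0,0,0],[0,0,0],[0,0,0],[0,0,0]],"hand":[80,80,80,80,80]}'
python3 -m creep '{"slide":[[0.18,0.74,0],[0.18,0.74,0],[0.18,0.74,0],[0.18,0.74,0],[0.18,0.74,0]],"rotation":[[0,0,0],[0,0,0],[0,0,0],[0,0,0],[0,0,0]],"hand":[80,80,80,80,80]}'
python3 -m creep '{"slide":[[0.18,0.75,0],[0.18,0.75,0],[0.18,0.75,0],[0.18,0.75,0],[0.18,0.75,0]],"rotation":[[0,0,0],[0,0,0],[0,0,0],[0,0,0],[0,0,0]],"hand":[80,80,80,80,80]}'
python3 - <<'E'
from h import *
from scipy.spatial.transform import Rotation as Ro
s=state();p=s['ee_pos'];R=Ro.from_rotvec(s['tcp_rot']);print(s['clock'],p,np.degrees(np.arctan2(R.as_matrix()[1,1],R.as_matrix()[0,1])))
w=imaging.grab_frame('wrist')[...,::-1];cv2.imwrite('pics/w2.png',w)
t=np.ascontiguousarray(imaging.grab_frame('top')[...,::-1]);cv2.imwrite('pics/top2.png',t)
i=imaging.camera_info('wrist');T=np.eye(4);T[:3,:3]=R.as_matrix();T[:3,3]=p;T=T@i['T_tool_cam']
def pr(P):
    q=i['camera_matrix']@(T[:3,:3].T@(np.array(P)-T[:3,3]));return q[:2]/q[2]
print('pred ring top',pr([.6134,.1483,.04]))
g=cv2.cvtColor(t,cv2.COLOR_BGR2GRAY);m=(g<70).astype(np.uint8)
cs,_=cv2.findContours(m,cv2.RETR_CCOMP,cv2.CHAIN_APPROX_NONE)
C=np.array([.5460,-.1300])
for c in cs:
    x,y,w_,h=cv2.boundingRect(c)
    if len(c)>25 and 290<x<450 and 140<y<310:
        e=cv2.fitEllipse(c);q=ray('top',e[0],.038);d=q-C;print(e[0],e[1],q,np.hypot(*d),np.degrees(np.arctan2(d[1],d[0])))
E
```

```text
clock: 6.2
ee_pos: [0.5686, -0.0375, 0.1915]
tcp_rot: [-3.047, -0.766, 0.001]
ft_force: [0.3, 0.3, -0.0]
finger_gap: 0.909
clock: 6.7
ee_pos: [0.5911, 0.055, 0.191]
tcp_rot: [-3.047, -0.766, 0.001]
ft_force: [-0.4, -0.3, -0.1]
finger_gap: 0.91
clock: 7.2
ee_pos: [0.6136, 0.1488, 0.191]
tcp_rot: [-3.047, -0.766, 0.001]
ft_force: [0.1, 0.1, 0.5]
finger_gap: 0.908
7.2 [0.6135926  0.14876831 0.19095453] -61.78640303641702
pred ring top [279.2732801  191.36963225]
(410.0225830078125, 294.1721496582031) (16.938539505004883, 22.81022071838379) [ 0.4094604  -0.20199497] 0.1543578259667477 -152.19809267473346
(397.14813232421875, 264.7149963378906) (31.24827003479004, 35.9012451171875) [ 0.46465468 -0.17851756] 0.09471543847000607 -149.18647811185144
(373.5506591796875, 221.04510498046875) (11.12067985534668, 36.311805725097656) [ 0.54700867 -0.13495993] 0.005061452623253574 -78.5048240610015
(389.4515075683594, 186.0265350341797) (7.948607444763184, 14.676724433898926) [ 0.61334657 -0.1659188 ] 0.07632640841315769 -28.072907671093333
(393.68927001953125, 182.02206420898438) (23.538042068481445, 25.697731018066406) [ 0.6209555  -0.17407344] 0.08695283073754347 -30.455304269563207
```

View pics/w2.png

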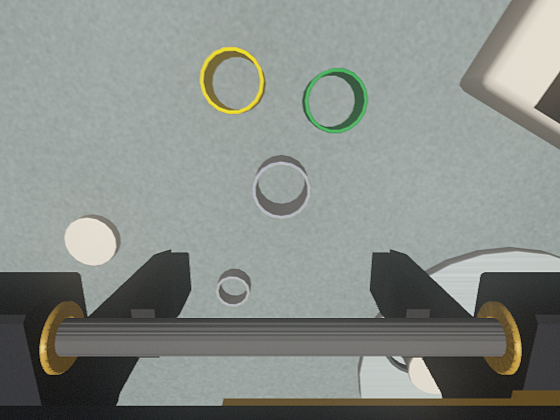

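View pics/top2.png

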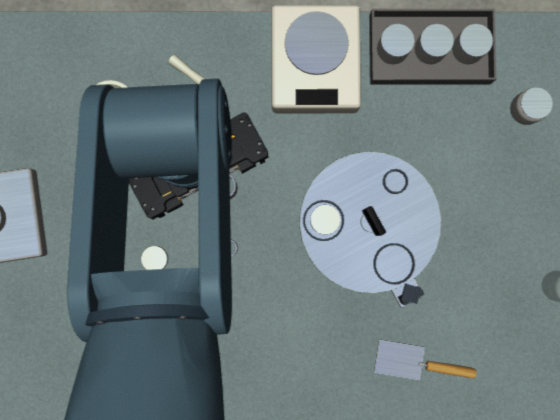

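```bash
python3 -m creep '{"slide":[[0.02,-0.06,-0.8],[0,0,-0.8],[0,0,-0.8],[0,0,-0.8],[0,0,-0.8]],"rotation":[[0,0,0],[0,0,0],[0,0,0],[0,0,0],[0,0,0]],"hand":[80,80,80,80,80]}'
python3 -m creep '{"slide":[[0,0,-0.8],[0,0,-0.8],[0,0,-0.8],[0,0,-0.5],[0,0,-0.14]],"rotation":[[0,0,0],[0,0,0],[0,0,0],[0,0,0],[0,0,0]],"hand":[80,80,80,80,80]}'
python3 -m creep '{"slide":[[0,0,0],[0,0,0],[0,0,0],[0,0,0],[0,0,0]],"rotation":[[0,0,0],[0,0,0],[0,0,0],[0,0,0],[0,0,0]],"hand":[40,40,40,40,40]}'
python3 - <<'E'
from h import *
im=cv2.imread('pics/top2.png')
print(ray('top',(394,264),.038))
cv2.imwrite('pics/z2.png',cv2.resize(im[140:315,295:450],None,fx=3.4,fy=3.4,interpolation=2))
E
```

```text
clock: 7.8
ee_pos: [0.6139, 0.1456, 0.0903]
tcp_rot: [3.047, 0.765, -0.001]
ft_force: [-0.1, 0.1, -0.7]
finger_gap: 0.905
clock: 8.3
ee_pos: [0.6129, 0.1458, 0.0135]
tcp_rot: [-3.047, -0.765, 0.005]
ft_force: [-0.7, 0.7, 0.6]
finger_gap: 0.906
clock: 8.8
ee_pos: [0.6148, 0.1466, 0.0162]
tcp_rot: [3.047, 0.766, 0.002]
ft_force: [-0.3, 0.4, 4.1]
finger_gap: 0.557
[ 0.4660182  -0.17259654]
```

View pics/z2.png

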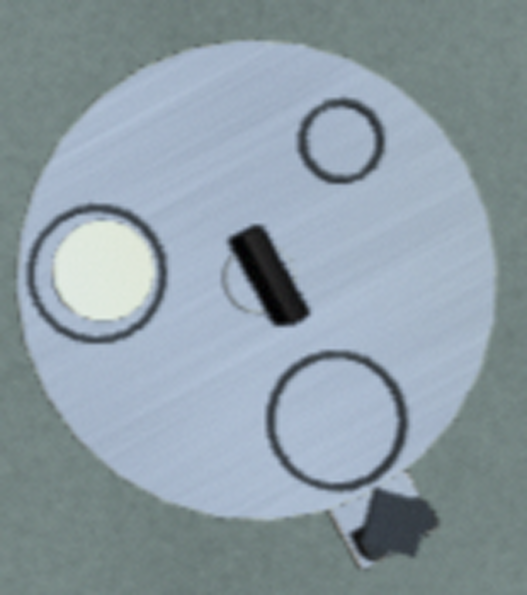

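```bash
python3 -m creep '{"slide":[[0,0,0.6],[0,0,0.8],[0,0,0.8],[0,0,0.8],[0,0,0.8]],"rotation":[[0,0,0],[0,0,0],[0,0,0],[0,0,0],[0,0,0]],"hand":[40,40,40,40,40]}'
python3 -m creep '{"slide":[[0,0,0.8],[0,0,0.8],[-0.4,-0.85,0.4],[-0.4,-0.85,0],[-0.4,-0.85,0]],"rotation":[[0,0,0],[0,0,0],[0,0,0],[0,0,0],[0,0,0]],"hand":[40,40,40,40,40]}'
python3 -m creep '{"slide":[[-0.4,-0.85,0],[-0.4,-0.85,0],[-0.4,-0.85,0],[-0.4,-0.85,0],[-0.4,-0.85,0]],"rotation":[[0,0,0],[0,0,0],[0,0,0],[0,0,0],[0,0,0]],"hand":[40,40,40,40,40]}'
python3 -m creep '{"slide":[[-0.4,-0.85,0],[-0.4,-0.85,0],[-0.4,-0.85,0],[-0.4,-0.85,0],[-0.4,-0.85,0]],"rotation":[[0,0,0],[0,0,0],[0,0,0],[0,0,0],[0,0,0]],"hand":[40,40,40,40,40]}'
```

```text
clock: 9.3
ee_pos: [0.614, 0.1463, 0.1117]
tcp_rot: [3.047, 0.765, 0.0]
ft_force: [-0.2, 0.3, -1.7]
finger_gap: 0.557
clock: 9.8
ee_pos: [0.5839, 0.0821, 0.1616]
tcp_rot: [3.046, 0.766, 0.002]
ft_force: [0.4, 0.1, -2.1]
finger_gap: 0.554
clock: 10.3
ee_pos: [0.5336, -0.0244, 0.161]
tcp_rot: [3.047, 0.765, 0.0]
ft_force: [0.6, -0.5, -1.4]
finger_gap: 0.562
clock: 10.8
ee_pos: [0.4836, -0.1307, 0.161]
tcp_rot: [3.046, 0.765, 0.0]
ft_force: [0.3, -0.0, -2.3]
finger_gap: 0.559
```

```bash
python3 -m creep '{"slide":[[-0.2,-0.5,0],[-0.2,-0.5,-0.4],[-0.2,-0.4,-0.4],[-0.1,-0.25,-0.4],[0,-0.02,-0.2]],"rotation":[[0,0,0],[0,0,0],[0,0,0],[0,0,0],[0,0,0]],"hand":[40,40,40,40,40]}'
python3 - <<'E'
from h import *
s=state();print(s['clock'],s['ee_pos'])
w=imaging.grab_frame('wrist')[...,::-1];cv2.imwrite('pics/w3.png',w)
w=imaging.grab_frame('side')[...,::-1];cv2.imwrite('pics/s3.png',w)
E
```

```text
clock: 11.3
ee_pos: [0.4657, -0.1715, 0.1234]
tcp_rot: [-3.045, -0.764, 0.003]
ft_force: [1.1, 0.2, -1.8]
finger_gap: 0.56
11.3 [ 0.46569034 -0.17150492  0.12338851]
```

View pics/w3.png

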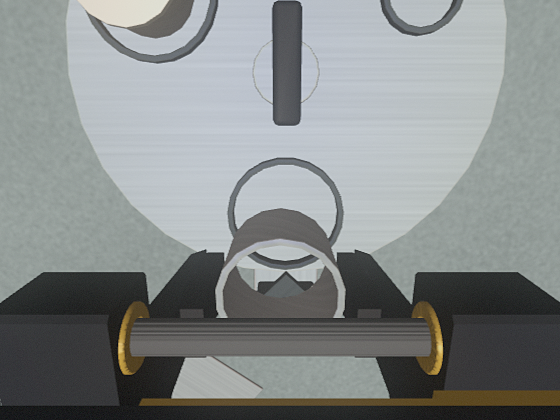

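View pics/s3.png

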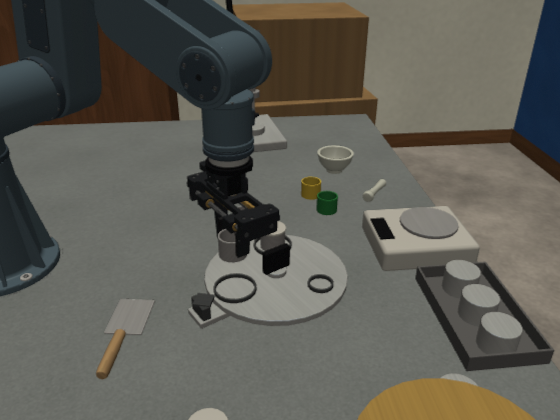

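```bash
cat >> h.py <<'E'
from scipy.spatial.transform import Rotation as Ro
def wray(p,rv,uv,z):
    i=imaging.camera_info('wrist');T=np.eye(4);T[:3,:3]=Ro.from_rotvec(rv).as_matrix();T[:3,3]=p;T=T@i['T_tool_cam']
    d=T[:3,:3]@np.linalg.solve(i['camera_matrix'],[uv[0],uv[1],1.]);o=T[:3,3]
    return (o+d*(z-o[2])/d[2])[:2]
E
python3 - <<'E'
from h import *
s=state();p,r=s['ee_pos'],s['tcp_rot'];print(p,r)
print('pocket',wray(p,r,(285.5,213),.038))
print('axis',wray(p,r,(286,72),.032))
tz=p[2]-.0155+.04
print('ring near/far rim mid', wray(p,r,(280.7,283),tz), wray(p,r,(280.7,240),tz), 'w',wray(p,r,(217,283),tz),wray(p,r,(345,283),tz))
E
```

```text
[ 0.46600502 -0.17087599  0.12374813] [-3.04477236e+00 -7.64561023e-01  2.68742934e-03]
pocket [ 0.46865232 -0.17456743]
axis [ 0.5472766  -0.13237199]
ring near/far rim mid [ 0.47319304 -0.16868377] [ 0.48831047 -0.16056133] w [ 0.46191389 -0.14775673] [ 0.48456333 -0.18977989]
```

```bash
python3 -m creep '{"slide":[[0.05,-0.08,-0.5],[0,0,-0.6],[0,0,-0.6],[0,0,-0.5],[0,0,-0.3]],"rotation":[[0,0,0],[0,0,0],[0,0,0],[0,0,0],[0,0,0]],"hand":[40,40,40,40,40]}'
python3 -m creep '{"slide":[[0,0,-0.2],[0,0,-0.12],[0,0,-0.08],[0,0,0],[0,0,0]],"rotation":[[0,0,0],[0,0,0],[0,0,0],[0,0,0],[0,0,0]],"hand":[40,40,40,40,40]}'
```

```text
clock: 11.9
ee_pos: [0.4676, -0.173, 0.0613]
tcp_rot: [-3.046, -0.766, 0.001]
ft_force: [-0.2, -0.0, -2.5]
finger_gap: 0.56
clock: 12.4
ee_pos: [0.4683, -0.1738, 0.0531]
tcp_rot: [3.046, 0.765, 0.001]
ft_force: [-0.2, 0.6, -1.3]
finger_gap: 0.555
```

```bash
python3 -m creep '{"slide":[[0,0,-0.08],[0,0,-0.06],[0,0,-0.04],[0,0,0],[0,0,0]],"rotation":[[0,0,0],[0,0,0],[0,0,0],[0,0,0],[0,0,0]],"hand":[40,40,40,40,40]}'
python3 -m creep '{"slide":[[0,0,-0.02],[0,0,-0.02],[0,0,-0.02],[0,0,0],[0,0,0]],"rotation":[[0,0,0],[0,0,0],[0,0,0],[0,0,0],[0,0,0]],"hand":[40,40,40,40,40]}'
```

```text
clock: 12.9
ee_pos: [0.468, -0.1736, 0.0483]
tcp_rot: [3.047, 0.765, 0.0]
ft_force: [-0.5, -1.0, -0.9]
finger_gap: 0.558
clock: 13.4
ee_pos: [0.4683, -0.1742, 0.0481]
tcp_rot: [3.046, 0.766, 0.0]
ft_force: [-5.2, 0.7, 11.8]
finger_gap: 0.562
```

Force of 12 N upward, so the ring is on the floor. Releasing and lifting off.

```bash
python3 -m creep '{"slide":[[0,0,0],[0,0,0],[0,0,0],[0,0,0],[0,0,0]],"rotation":[[0,0,0],[0,0,0],[0,0,0],[0,0,0],[0,0,0]],"hand":[55,65,80,80,80]}'
python3 -m creep '{"slide":[[0,0,0.2],[0,0,0.5],[0,0,0.7],[0,0,0.7],[0,0,0.7]],"rotation":[[0,0,0],[0,0,0],[0,0,0],[0,0,0],[0,0,0]],"hand":[80,80,80,80,80]}'
python3 -m creep '{"slide":[[0,0,0.7],[0,0,0.7],[-0.5,-0.5,0.7],[-0.5,-0.5,0.7],[-0.5,-0.5,0.7]],"rotation":[[0,0,0],[0,0,0],[0,0,0],[0,0,0],[0,0,0]],"hand":[80,80,80,80,80]}'
python3 -m creep '{"slide":[[-0.3,-0.9,0],[-0.3,-0.9,0],[-0.3,-0.9,0],[-0.3,-0.9,0],[-0.3,-0.9,0]],"rotation":[[0,0,0],[0,0,0],[0,0,0],[0,0,0],[0,0,0]],"hand":[80,80,80,80,80]}'
python3 - <<'E'
from h import *
s=state();print(s['clock'],s['ee_pos'])
t=np.ascontiguousarray(imaging.grab_frame('top')[...,::-1]);sd=imaging.grab_frame('side')[...,::-1]
cv2.imwrite('pics/t4.png',np.hstack([cv2.resize(t[140:315,295:450],(390,440),interpolation=2),cv2.resize(sd[190:350,170:310],(390,440),interpolation=2)]))
cv2.imwrite('pics/top4.png',t);cv2.imwrite('pics/s4.png',sd)
E
```

```text
clock: 13.9
ee_pos: [0.4679, -0.1736, 0.0466]
tcp_rot: [-3.047, -0.765, 0.0]
ft_force: [0.0, -0.3, -0.5]
finger_gap: 0.907
clock: 14.4
ee_pos: [0.4682, -0.1737, 0.1185]
tcp_rot: [3.046, 0.765, 0.001]
ft_force: [0.2, -1.2, 0.4]
finger_gap: 0.909
clock: 14.9
ee_pos: [0.4302, -0.2114, 0.2061]
tcp_rot: [3.046, 0.766, 0.001]
ft_force: [0.8, -0.7, 0.7]
finger_gap: 0.907
clock: 15.4
ee_pos: [0.3927, -0.3246, 0.2055]
tcp_rot: [3.046, 0.765, 0.001]
ft_force: [0.1, -0.3, -0.0]
finger_gap: 0.907
15.4 [ 0.39268674 -0.32459118  0.20550064]
```

View pics/t4.png

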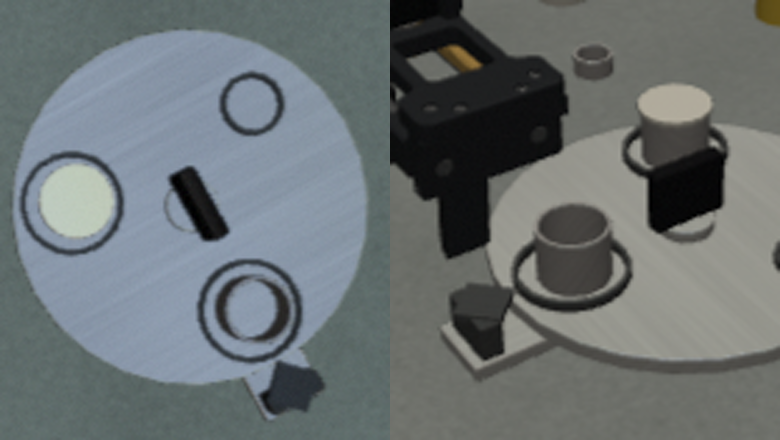

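Run:
```python
from h import *
a=ray('top',(394.4,263.3),.038);b=ray('top',(395.6,262.9),.072);print(a,b,np.hypot(*(a-b)))
C=np.array([.546,-.13]);d=a-C;print(np.degrees(np.arctan2(d[1],d[0])))
from plant import close_job
print(close_job())
```

```text
[ 0.46732814 -0.17336871] [ 0.46959151 -0.16786772] 0.005948427266379092
-151.13377664485057
the job is handed in; nothing more can be done
None
```

The job is done and handed in. I gripped the black bar and turned the carousel about 34° clockwise, which put the empty wide pocket at the pointer. I then picked up the larger steel ring, set it upright on the pocket floor, let go and moved the arm clear. The clock stood at 15.4 s at my last reading, before the final pictures and the hand-in.

- **Pocket position:** my last measurement put the pocket at −151.1° and the pointer at about −151.6°. That is roughly 1 mm off, against the 17 mm allowed.
- **Ring position:** the ring is upright inside the collar in both the top and side pictures. I measured it about 6 mm from the pocket's centre, within the 14 mm limit. I read that by eye from an enlarged picture, so it is only good to a few mm.
- **Seating:** I felt about 12 N of contact before opening the fingers. I did not measure the ring's final height or tilt.
- **Disagreement:** the top and wrist cameras differed by about 3 mm on where the pocket is, so I aimed between the two.

No check failed.

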